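Pass a specimen pot through the two-door transfer hatch

ROBOT

A 6-joint arm with a two-finger parallel gripper is mounted at the origin on the work surface. World frame = base frame: x ahead of the robot, y to its left, z up, the work surface at z = 0. Lengths are in m, angles in degrees, forces in N, time in s.
With the tool pointing down it reaches from about 0.375 to 0.825 m from the base axis. Payload 5.5 kg.
Tool frame: the origin (TCP) lies between the finger pads; the fingertips stand 19 mm ahead of it and the grasp point (between the pads) is the TCP; z points along the fingers, x is the direction in which the jaws open and shut, and the axes are right-handed (so a half turn about z gives the same grasp; the last joint's range is limited). The gripper opens to 85 mm and grips with 20 to 120 N. Pads are 22 mm wide; open, the fingers measure 114 mm over their backs; the gripper's body (76 mm by 85 mm) begins 54 mm behind the grasp point. The pads swing forward as they close: fully open they stand 13 mm farther back than shut.
Start: joints at [64.171, 17.962, -2.699, 69.339, 0, 90], TCP at [0.261, 0.54, 0.25] pointing down, gripper open.
Joint ranges: [-152.73, 152.73], [-39.44, 99.34], [-58.76, 71.6], [-118.89, 123.64], [-81.53, 83.1], [-180, 180]. Speed limits (degrees/s): [136.94, 136.94, 172.46, 180, 180, 180].

INTERFACE

Orientations are given as a 3x3 rotation matrix whose columns are the frame's x, y, z axes.
In Python, from cell import state, camera, hand_in gives the robot as it stands. The module is installed in compiled form; this text tells all that it offers.
- The arm moves only by the tool apply_moves, never from a script. Its argument "series" is one flat list of numbers, 7 for each row, row after row: the turn, a rotation vector about the tool's x, y, z in rad, then the shift along the tool's x, y, z in mm, then the opening, from 0 (shut) to 1 (fully open). In form: [rx, ry, rz, dx, dy, dz, claw, rx, ry, rz, dx, dy, dz, claw, ...]. A call has exactly 5 rows; each row shifts and turns the commanded pose from where the row before left it, along the tool's axes as they then stand; what a row does not reach is not made up. A row lasts 1/10 s, in which the tool goes at most 50 mm and 8.59 degrees, less where a joint would pass 70% of its speed; a pose out of reach is approached as far as the arm can. A call with a gripper value outside its range is refused whole. The fingers move at their own pace and stop on an object; "squeeze" is the grip in N (left out, the last holds). Time passes only in rows, so rows that do not move let the fingers close, or fill a call up. It gives the time, the measured TCP pose, the force and the opening at its end, in the units of the state.
- state(): the state, without advancing time (a new reading comes with each control period).
- camera(name): name is "scene" or "top" or "wrist"; returns a dict with "img" (384x512x3 uint8, blue, green, red), "range_z" (384x512 float32, m along the optical axis (not along the pixel's ray), 0 where there is no reading), "fx", "fy", "cx", "cy" (pixels), "pose" (4x4, takes a point from camera to world coordinates). Camera axes: x right, y down, z forward; pixel columns grow to the right and rows downward; lengths in m; the calibration is good to about 2 mm. A picture is of the moment at which its call begins.
- hand_in(): hands the job in, once; it reports no verdict.
The state is a dict: "time": time; "joints": joint angles; "joint_velocities": joint speeds; "tau": joint torques, N m; "eef_pos": TCP position; "tool_rot": TCP orientation; "force": force on the tool from outside, world axes, zero at the start; "moment": the same for the moment, N m; "opening": finger opening in m.
Only numpy, scipy, OpenCV 4.12 (cv2) and the standard library are available. Lean on these libraries where they do the work, as an engineer would, in place of code of your own. Each camera call takes 0.05 s, during which the arm holds its last target.

TASK

Pass the medium-sized capped specimen pot standing on the bench on the right through the transfer hatch: stand it on the hatch's carriage through the open outer door and slide that door fully shut before you open the inner one. Push the carriage all the way across to the left, slide the inner door fully open, then take the pot out, setting it down upright in the free part of the steel tray on the left; the inner door may stay open. Never have both doors open at once, leave the outer door shut, keep the pot upright without dropping it, and leave everything else where it is.

Things in the scene. Friction and masses are not known exactly. Their poses are not given: they have to be found in the camera images.
- pot_mid (a point): Centre (half-way up, on the axis) of the pot to be passed through: an upright white cylinder with a red screw cap, 38 mm in diameter over its whole height, 55 mm tall, about 60 g. It starts upright on the bench on the right (-y) side, among a taller slimmer vial and a wider flatter pot of the same materials.
- pot: The same pot; origin at the centre of its underside, z up along its axis.
- hatch: Transfer hatch fixed to the bench: low white chamber, 130 mm (its x) by 290 mm (its y), walls 6 mm, closed roof 87 mm above the bench. Origin on the bench under its centre; y runs lengthwise from the outer half (-y, right) to the inner half (+y, left), x away from the robot. Steel rails at both ends (to y = -263 and +263 mm, 80 mm high) carry the open doors.
- outer_opening (a point): Centre of the outer roof opening, 80 mm above the bench, 82 mm from the hatch's centre along its -y; the opening is 118 mm (hatch x) by 114 mm (hatch y). Between the two openings is a fixed bridge 50 mm wide with a rubber strip whose top is 98 mm above the bench.
- inner_opening (a point): Centre of the inner roof opening, same size and height, 82 mm from the hatch's centre along its +y.
- screen_edge (a point): Nearest top edge of the white bench screen behind the hatch (12 mm thick, in the hatch's x-z plane, 160 mm high from 140 to 280 mm behind the hatch's centre; a 70 mm high piece joins it to the chamber).
- outer_door (a joint): Sliding outer door, flat aluminium plate on the roof over the outer (-y) half: 0 = shut, grows as it slides outward along the hatch's -y, 0.115 m = fully open. It starts open. About 1.2 N of friction; stays where it is left.
- outer_door_handle (a point): Centre of the outer door's handle: an upright dark bar 50 mm (hatch x) by 12 mm (hatch y) by 30 mm high, its foot on the door plate 87 mm and its top 117 mm above the bench, near the door's outer end. The door is shut by pushing the bar along the hatch's +y; the point is 128 mm from the hatch's centre when shut.
- inner_door (a joint): Sliding inner door, the same over the inner (+y) half: 0 = shut, grows as it slides along the hatch's +y, 0.115 m = fully open. It starts shut. About 1.2 N of friction; stays where it is left.
- inner_door_handle (a point): Centre of the inner door's handle bar, same size and heights as the outer one, near the door's outer (+y) end, 128 mm from the hatch's centre when shut. The door is opened by pushing the bar along the hatch's +y.
- carriage (a joint): Carriage inside the hatch, sliding lengthwise: 0 = under the outer opening, 0.164 m = all the way across, under the inner opening. It starts within 12 mm of 0. About 1 N of friction; stays where it is left.
- carriage_deck (a point): Centre of the upper face of the carriage's flat steel deck, on which the pot stands, 16 mm above the bench. The deck is 108 mm (hatch x) by 100 mm (hatch y) with 7 mm high lips along its two y ends (90 mm apart inside).
- carriage_post (a point): Point on the carriage's push post, 80 mm above the bench: an upright dark bar outside the hatch's robot-side wall, 92 mm towards the robot from the deck's centre, 18 mm (hatch x) by 12 mm (hatch y), top 100 mm above the bench, joined to the carriage by a flat arm through a slot 8 to 22 mm above the bench. Pushing it along the hatch's +y moves the carriage across.
- tray: Steel tray lying on the bench on the left (+y) side: 110 mm (x) by 180 mm (y) outside, rim 14 mm high, walls 4 mm, floor 4 mm above the bench. Origin at the centre of its underside. A tall vial stands in its +y half, 42 to 52 mm from the centre; the -y half is free. Fixed to the bench.
- tray_vial_mid (a point): Centre of the tall capped vial standing in the tray, 28 mm in diameter, 85 mm tall; leave it alone.
- tall_vial_mid (a point): Centre of a tall capped vial on the bench on the right, 28 mm in diameter, 85 mm tall; leave it alone.
- wide_pot_mid (a point): Centre of a wide flat capped pot on the bench on the right, 62 mm in diameter, 34 mm tall; leave it alone.
- tube_rack: White tube rack with red-capped tubes at the right, 70 by 200 mm, 88 mm high; origin under its centre; leave it alone.
- dishes: Stack of clear dishes at the left, 90 mm in diameter, 30 mm high; origin under its centre; leave it alone.
- rinse_bottle: Green bottle with a white cap at the left, 60 mm in diameter, 150 mm tall; origin under its centre; leave it alone.
- swab_bin: Grey open bin at the right near the robot, 100 by 140 mm, 60 mm high, fixed; origin under its centre.
- marker: Marker pen lying on the bench between robot and hatch, 140 mm long, 12 mm thick, origin at its middle; leave it alone.
Things that resemble listed ones, but are neither listed nor needed, are in the scene too. What is shaped like the pot but green is not meant. Several things look just like the tray: the one meant starts farthest to the robot's right.

How it is judged:
By the outcome, as a careful person would: the job done as asked, in the order asked, and still so for the second after the job is handed in, with the robot touching nothing.
It also fails if it takes over 64 s, if anything falls off the work surface, if the arm or the gripper's body presses on something with over 40 N, if the wrist force passes 120 N, or if a joint passes its speed limit or range.

## Working session

There is one attempt and no reset: what is moved stays moved. The work goes in short steps, Python scripts to look and compute and a tool call to move; the robot and the scene stay as the last step left them, time stands still between calls to the robot, and variables do not carry over. Pictures are saved under pics/ and viewed, and the job is handed in when it is done.

Besides the shell and the picture viewer there is one more tool, called after "Emit:" in YAML: its name, and indented under it one key for each argument. apply_moves: Moves the arm, as the interface text tells. Its arguments: {"type":"object","properties":{"series":{"type":"array"},"squeeze":{"type":"number"}},"required":["series"]}

```bash
mkdir -p pics; ls; cat > h.py <<'E'
import numpy as np, cv2
from cell import state, camera, hand_in
def snap(n,f):
    c=camera(n); cv2.imwrite('pics/'+f+'.png',c['img']); np.savez('pics/'+f+'.npz',**c); return c
def load(f): return dict(np.load('pics/'+f+'.npz'))
def ray(c,u,v):
    P=c['pose']; d=P[:3,:3]@np.array([(u-c['cx'])/c['fx'],(v-c['cy'])/c['fy'],1]); return P[:3,3],d
def onz(c,u,v,z):
    o,d=ray(c,u,v); return o+d*(z-o[2])/d[2]
def pt(c,u,v):
    o,d=ray(c,u,v); return o+d*c['range_z'][int(round(v)),int(round(u))]
def tri(c1,p1,c2,p2):
    o1,d1=ray(c1,*p1);o2,d2=ray(c2,*p2)
    t=np.linalg.lstsq(np.c_[d1,-d2],o2-o1,rcond=None)[0]
    a=o1+d1*t[0];b=o2+d2*t[1]; return (a+b)/2,np.linalg.norm(a-b)
E
python3 - <<'E'
from h import *
s=state();print({k:np.round(v,3).tolist() for k,v in s.items()})
for n in('scene','top','wrist'):
    c=snap(n,n+'0');print(n,c['fx'],c['fy'],np.round(c['pose'],3).tolist())
E
```

```text
pics
{'time': 0.0, 'joints': [64.172, 18.004, -2.757, 69.337, 0.0, 90.0], 'joint_velocities': [0.022, -0.007, -0.103, -0.017, -0.043, -0.024], 'tau': [0.002, -53.959, 33.975, 0.019, -0.0, -0.0], 'eef_pos': [0.261, 0.54, 0.249], 'tool_rot': [[0.436, 0.9, -0.001], [0.9, -0.436, -0.002], [-0.002, -0.0, -1.0]], 'force': [-0.616, -0.51, -0.232], 'moment': [-0.004, -0.031, 0.003], 'opening': 0.085}
scene 437.7833376160408 437.7833376160408 [[0.837, 0.436, -0.33, 0.916], [0.546, -0.651, 0.527, -0.676], [0.015, -0.621, -0.783, 1.156], [0.0, 0.0, 0.0, 1.0]]
top 466.77268510608826 466.77268510608826 [[0.009, -0.99, 0.141, 0.269], [-1.0, -0.01, -0.007, 0.008], [0.008, -0.141, -0.99, 1.667], [0.0, 0.0, 0.0, 1.0]]
wrist 330.06691260098256 330.06691260098256 [[0.435, 0.869, 0.234, 0.203], [0.9, -0.42, -0.115, 0.568], [-0.001, 0.261, -0.965, 0.372], [0.0, 0.0, 0.0, 1.0]]
```

View pics/scene0.png

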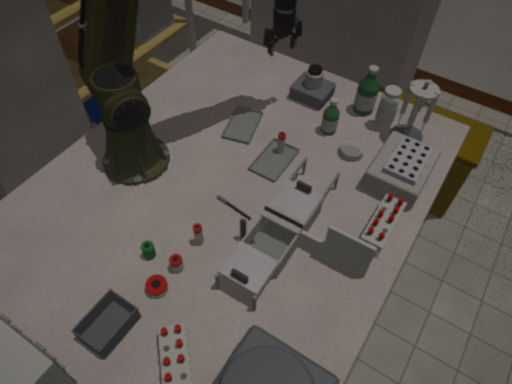

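View pics/top0.png

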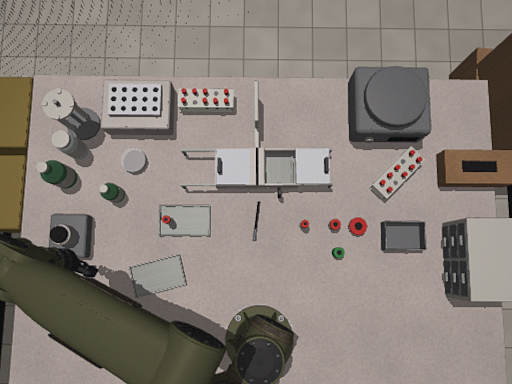

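View pics/wrist0.png

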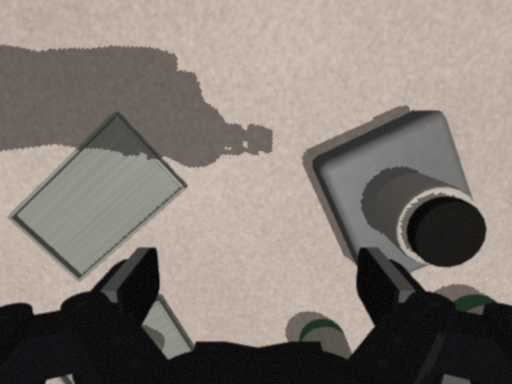

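```bash
python3 - <<'E'
from h import *
a=load('top0')['img'];b=load('scene0')['img']
A=cv2.resize(a[135:275,150:410],None,fx=3,fy=3,interpolation=cv2.INTER_CUBIC)
B=cv2.resize(b[140:310,120:350],None,fx=3.4,fy=3.4,interpolation=cv2.INTER_CUBIC)
cv2.imwrite('pics/cA.png',A);cv2.imwrite('pics/cB.png',B)
for f in('top0','scene0'):
    c=load(f);h=cv2.cvtColor(c['img'],cv2.COLOR_BGR2HSV)
    m=((h[...,0]<8)|(h[...,0]>172))&(h[...,1]>140)&(h[...,2]>70)
    n,l,st,ce=cv2.connectedComponentsWithStats(m.astype(np.uint8))
    for i in range(1,n):
        if st[i,4]>12:
            u,v=ce[i]; print(f,np.round(ce[i],1),st[i],np.round(pt(c,u,v),3))
E
```

```text
top0 [183.4  90.4] [182  89   4   4  13] [0.855 0.274 0.091]
top0 [193.8  90.5] [192  89   4   4  13] [0.856 0.237 0.091]
top0 [204.5  90.5] [203  89   4   4  14] [0.857 0.2   0.086]
top0 [225.6  90.9] [224  89   4   5  15] [0.855 0.125 0.09 ]
top0 [182.9  99.6] [181  98   5   4  13] [0.822 0.274 0.091]
top0 [204.4  99.9] [203  98   4   5  17] [0.825 0.2   0.082]
top0 [214.9 100.1] [214  98   3   5  14] [0.822 0.162 0.089]
top0 [225.6 100.4] [224  99   4   4  15] [0.82  0.125 0.092]
top0 [411.9 152.1] [410 150   5   5  16] [ 0.643 -0.525  0.087]
top0 [419. 159.] [417 157   5   5  19] [ 0.618 -0.548  0.09 ]
top0 [397.3 166.9] [395 165   5   5  16] [ 0.59  -0.473  0.085]
top0 [411.7 166.5] [410 165   5   4  15] [ 0.592 -0.522  0.087]
top0 [389.9 174.5] [388 173   5   4  15] [ 0.562 -0.444  0.092]
top0 [404.3 173.9] [402 172   5   5  16] [ 0.566 -0.496  0.086]
top0 [382.3 181.9] [380 180   5   5  16] [ 0.536 -0.417  0.094]
top0 [389.3 188.9] [387 187   5   5  16] [ 0.513 -0.442  0.088]
top0 [165.8 219.2] [162 216   8   8  39] [0.401 0.317 0.097]
top0 [334.7 224.1] [330 219  11  11  73] 
[... 611 characters left out ...]
] [193 224   8   9  55] [ 0.398 -0.155  0.079]
scene0 [370.9 229. ] [369 227   5   5  20] [0.829 0.12  0.088]
scene0 [381.8 234.5] [380 232   5   6  20] [0.863 0.122 0.085]
scene0 [175.3 259.9] [170 254  12  12 101] [ 0.403 -0.265  0.056]
scene0 [155.8 284.8] [146 275  21  20 285] [ 0.397 -0.348  0.033]
scene0 [177.1 328.1] [175 325   5   7  32] [ 0.544 -0.424  0.087]
scene0 [163.6 330.6] [161 328   6   6  31] [ 0.521 -0.448  0.088]
scene0 [178.6 342.3] [176 339   6   7  34] [ 0.571 -0.45   0.089]
scene0 [180.4 357.5] [178 354   6   8  33] [ 0.598 -0.477  0.091]
scene0 [166.3 360.4] [164 357   6   8  36] [ 0.572 -0.499  0.084]
scene0 [167.6 376.7] [165 373   6   8  38] [ 0.599 -0.527  0.086]
```

View pics/cA.png

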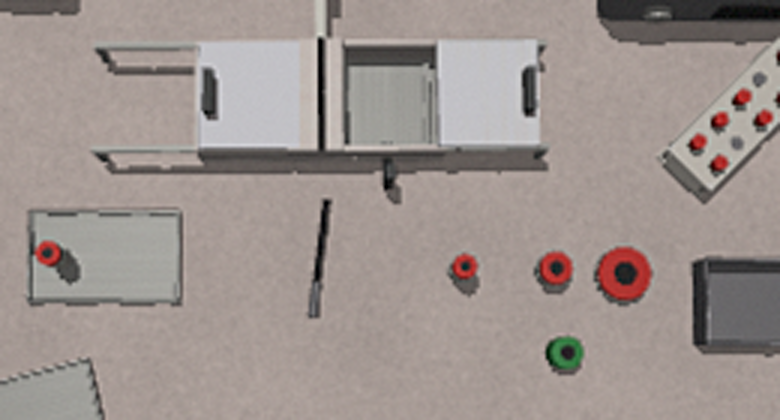

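View pics/cB.png

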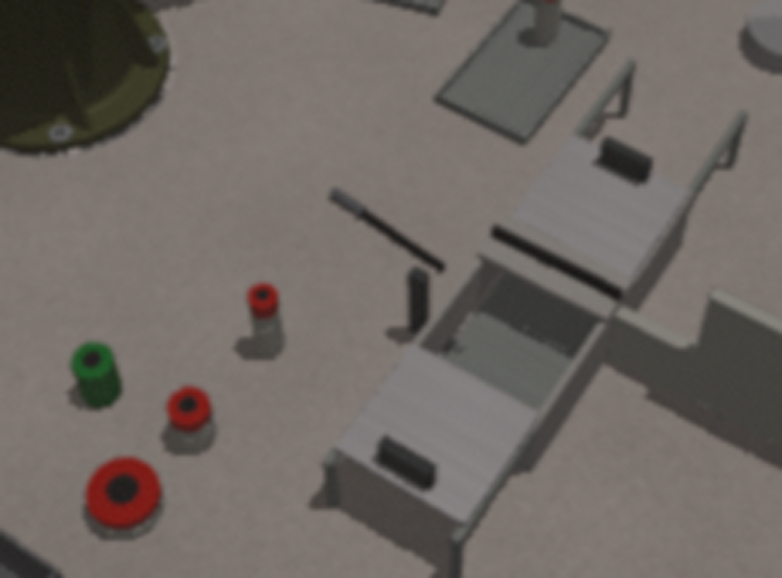

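```bash
python3 - <<'E'
from h import *
T=load('top0');S=load('scene0')
for n,a,b in [('pot',(334.7,224.1),(175.3,259.9)),('tall',(304.3,223.6),(196.9,228)),('wide',(357.6,226),(155.8,284.8)),('trayvial',(165.8,219.2),(281.6,135))]:
    print(n,*[np.round(x,4) for x in tri(T,a,S,b)])
def cloud(c):
    v,u=np.mgrid[:384,:512];z=c['range_z'];P=c['pose']
    p=np.stack([(u-c['cx'])/c['fx']*z,(v-c['cy'])/c['fy']*z,z],-1)@P[:3,:3].T+P[:3,3]; return p,z>0
for f,c in(('top',T),('scene',S)):
    p,ok=cloud(c);b=c['img'].astype(int)
    reg=ok&(p[...,0]>.46)&(p[...,0]<.70)&(p[...,1]>-.32)&(p[...,1]<.34)
    plate=reg&(abs(p[...,2]-.087)<.006)&(b.min(-1)>110)
    for nm,m in(('plate',plate),('dark',reg&(p[...,2]>.06)&(b.max(-1)<75))):
        n,l,st,ce=cv2.connectedComponentsWithStats(m.astype(np.uint8))
        for i in range(1,n):
            if st[i,4]>15:
                q=p[l==i]; r=cv2.minAreaRect((q[:,:2]*1000).astype(np.float32))
                print(f,nm,st[i,4],np.round(ce[i],1),np.round(q.mean(0),4),'z95',np.round(np.percentile(q[:,2],[5,95]),3),np.round(r[0],1),np.round(r[1],1),round(r[2],1))
    print(f,'bench z',np.median(p[...,2][ok&(abs(p[...,2])<.02)]))
# tray
p,ok=cloud(T)
m=ok&(p[...,0]>.3)&(p[...,0]<.5)&(p[...,1]>.12)&(p[...,1]<.4)&(p[...,2]>.009)&(p[...,2]<.03)
q=p[m];print('trayrim',len(q),cv2.minAreaRect((q[:,:2]*1000).astype(np.float32)))
E
```

```text
pot [ 0.3947 -0.2599  0.0408] 0.0027
tall [ 0.3929 -0.1512  0.0695] 0.0019
wide [ 0.3902 -0.3445  0.0195] 0.0023
trayvial [0.4032 0.3219 0.0762] 0.0024
top plate 1251 [235.9 166.2] [0.5866 0.0848 0.0873] z95 [0.082 0.092] [586.8 101.4] [130.4 164.8] 0.6
top plate 205 [260.8 165.9] [ 0.5887 -0.0009  0.0878] z95 [0.083 0.092] [588.3  -1.6] [127.8  20.8] 0.5
top plate 1038 [311.2 166.1] [ 0.5898 -0.1747  0.0873] z95 [0.082 0.092] [ 590.9 -179.3] [128.7 137.8] 1.4
top plate 16 [277.2 183.5] [ 0.5282 -0.058   0.084 ] z95 [0.081 0.087] [528.2 -57.2] [ 3.9 27.6] 0.5
top dark 76 [256.5 166.5] [0.5842 0.0138 0.0977] z95 [0.092 0.105] [586.4  13.9] [125.7   3.5] 0.6
top dark 55 [219.4 165.9] [0.5819 0.1393 0.1132] z95 [0.1   0.122] [583.6 139.4] [45.3 10.3] 0.9
top dark 50 [325.8 164.7] [ 0.5901 -0.2216  0.1115] z95 [0.088 0.124] [ 590.5 -222.4] [48.8 10.7] 3.9
top bench z 0.001410285979499326
scene plate 1189 [294.5 202. ] [0.5915 0.084  0.086 ] z95 [0.083 0.09 ] [587.9  90.3] [130.  129.9] 1.8
scene plate 159 [280.3 221.1] [ 0.5921 -0.0026  0.0871] z95 [0.083 0.091] [590.5  -2.9] [127.1  16.7] 1.9
scene plate 1451 [249.4 265.2] [ 0.5967 -0.1756  0.0862] z95 [0.083 0.09 ] [ 594.1 -178.8] [127.  118.9] 0.4
scene dark 129 [303.3 187.1] [0.5915 0.1361 0.1042] z95 [0.086 0.117] [591. 138.] [48.5 14.4] 2.4
scene dark 161 [284.9 217.6] [0.599  0.0116 0.0933] z95 [0.085 0.1  ] [599.1  12.2] [132.3  41.4] 17.4
scene dark 55 [242.5 223.9] [ 0.5037 -0.0715  0.0841] z95 [0.063 0.1  ] [503.4 -70.1] [11.4 15.5] 86.0
scene dark 144 [239.  276.2] [ 0.5984 -0.2286  0.1067] z95 [0.088 0.118] [ 597.3 -226.4] [48. 12.] 1.3
scene bench z -0.000795307529769862
trayrim 444 ((401.24688720703125, 258.60821533203125), (275.037109375, 198.24745178222656), 88.45047760009766)
```

```bash
cat >> h.py <<'E'
from scipy.spatial.transform import Rotation as Rn
def Rt(yaw):  # tool x at world angle yaw (deg), pointing down
    a=np.radians(yaw);return np.array([[np.cos(a),np.sin(a),0],[np.sin(a),-np.cos(a),0],[0,0,-1.]])
def plan(wps,p=None,R=None,claw=1):
    """wps: (pos,yaw,nrows) ; prints rows, shift in axes before the row's turn"""
    s=state()
    p=np.array(s['eef_pos']) if p is None else np.array(p); R=np.array(s['tool_rot']) if R is None else R
    for pos,yaw,n in wps:
        rv=Rn.from_matrix(R.T@Rt(yaw)).as_rotvec()/n; d=(np.array(pos)-p)/n
        for i in range(n):
            print(np.round(rv,3).tolist(),np.round(R.T@d*1000,1).tolist())
            R=R@Rn.from_rotvec(rv).as_matrix()
        p=np.array(pos)
def st():
    s=state();print(round(s['time'],2),np.round(s['eef_pos'],4),'yaw',np.round(np.degrees(np.arctan2(s['tool_rot'][1][0],s['tool_rot'][0][0])),2),'tilt',np.round(np.array(s['tool_rot'])[2],3),'F',np.round(s['force'],2),'op',round(float(s['opening']),4),'j',np.round(s['joints'],1))
E
python3 - <<'E'
from h import *
plan([([.53,.2,.25],31,10),([.395,-.21,.25],0,10)])
E
```

```text
[0.0, 0.0, 0.058] [-18.9, 39.0, -0.0]
[0.0, 0.0, 0.058] [-16.6, 40.0, -0.0]
[0.0, 0.0, 0.058] [-14.2, 40.9, -0.0]
[0.0, 0.0, 0.058] [-11.8, 41.7, -0.0]
[0.0, 0.0, 0.058] [-9.4, 42.3, -0.0]
[0.0, 0.0, 0.058] [-7.0, 42.8, -0.0]
[0.0, 0.0, 0.058] [-4.5, 43.1, -0.0]
[0.0, 0.0, 0.058] [-2.0, 43.3, -0.0]
[0.0, 0.0, 0.058] [0.5, 43.3, -0.0]
[0.0, 0.0, 0.058] [3.0, 43.2, -0.0]
[0.0, 0.0, 0.054] [-32.7, 28.2, 0.0]
[0.0, 0.0, 0.054] [-31.1, 29.9, 0.0]
[0.0, 0.0, 0.054] [-29.5, 31.6, 0.0]
[0.0, 0.0, 0.054] [-27.7, 33.1, 0.0]
[0.0, 0.0, 0.054] [-25.9, 34.6, 0.0]
[0.0, 0.0, 0.054] [-24.0, 35.9, 0.0]
[0.0, 0.0, 0.054] [-22.0, 37.1, 0.0]
[0.0, 0.0, 0.054] [-19.9, 38.3, 0.0]
[0.0, 0.0, 0.054] [-17.8, 39.3, 0.0]
[0.0, 0.0, 0.054] [-15.7, 40.2, 0.0]
```

Things that could be taken for the pot, by top-view pixel:
- slim tall vial (304,224)
- **medium pot (335,224)**
- wide flat pot (358,226)
- green pot (338,253)
- vial in the tray (166,219)

I choose (335,224), seen in the scene view at (175,260). It has a red cap and is mid-sized. The tray is the one at (185,221) holding a vial, not the one at (158,275). I'll check the choice in a close wrist crop.

Emit:
apply_moves:
  series: [0,0,0.058,-19,39,0,1,0,0,0.058,-17,40,0,1,0,0,0.058,-14,41,0,1,0,0,0.058,-12,42,0,1,0,0,0.058,-9,42,0,1]

```text
time: 0.65
eef_pos: [0.3965, 0.3684, 0.2501]
tool_rot: [[0.676, 0.737, -0.0], [0.737, -0.676, -0.0], [-0.0, 0.0, -1.0]]
force: [1.0, 0.5, 0.2]
opening: 0.0851
```

Emit:
apply_moves:
  series: [0,0,0.058,-7,43,0,1,0,0,0.058,-4,43,0,1,0,0,0.058,-2,43,0,1,0,0,0.058,0,43,0,1,0,0,0.058,3,43,0,1]

```text
time: 1.15
eef_pos: [0.5303, 0.1988, 0.2501]
tool_rot: [[0.859, 0.512, -0.0], [0.512, -0.859, -0.0], [-0.0, -0.0, -1.0]]
force: [0.4, 0.2, 0.5]
opening: 0.0853
```

Emit:
apply_moves:
  series: [0,0,0.054,-33,28,0,1,0,0,0.054,-31,30,0,1,0,0,0.054,-29,32,0,1,0,0,0.054,-28,33,0,1,0,0,0.054,-26,35,0,1]

```text
time: 1.65
eef_pos: [0.461, -0.0066, 0.2501]
tool_rot: [[0.964, 0.265, -0.0], [0.265, -0.964, -0.0], [-0.0, 0.0, -1.0]]
force: [1.2, -0.0, 0.8]
opening: 0.0854
```

Emit:
apply_moves:
  series: [0,0,0.054,-24,36,0,1,0,0,0.054,-22,37,0,1,0,0,0.054,-20,38,0,1,0,0,0.054,-18,39,0,1,0,0,0.054,-16,40,0,1]

```text
time: 2.15
eef_pos: [0.3928, -0.2108, 0.2503]
tool_rot: [[1.0, -0.002, 0.0], [-0.002, -1.0, 0.0], [0.0, -0.0, -1.0]]
force: [0.4, -0.4, 0.4]
opening: 0.0853
```

```bash
python3 - <<'E'
from h import *
st(); snap('wrist','w1');st()
E
```

```text
2.15 [ 0.3928 -0.2108  0.2503] yaw -0.12 tilt [ 0. -0. -1.] F [ 0.44 -0.42  0.41] op 0.0853 j [-28.2   1.3 -22.6  66.    0.   61.9]
2.2 [ 0.3911 -0.216   0.2503] yaw -0.53 tilt [-0.002  0.005 -1.   ] F [-1.6  -3.07 -0.3 ] op 0.0856 j [-28.7   1.4 -22.6  66.   -0.3  61.8]
```

View pics/w1.png

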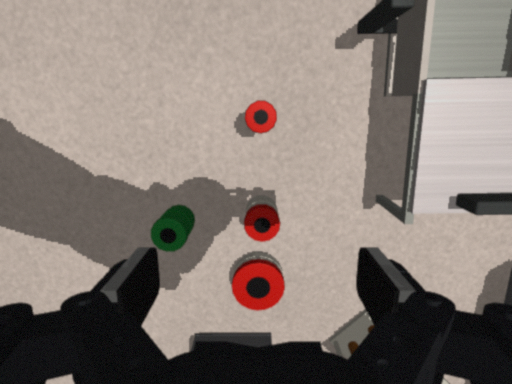

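```bash
cat >> h.py <<'E'
def reds(c,amin=60):
    h=cv2.cvtColor(c['img'],cv2.COLOR_BGR2HSV)
    m=((h[...,0]<8)|(h[...,0]>172))&(h[...,1]>130)&(h[...,2]>50)
    cs,_=cv2.findContours(m.astype(np.uint8),cv2.RETR_EXTERNAL,cv2.CHAIN_APPROX_NONE)
    return [(cv2.minEnclosingCircle(k),cv2.contourArea(k)) for k in cs if cv2.contourArea(k)>amin]
E
python3 - <<'E'
from h import *
st();c=load('w1')
for (uv,r),a in reds(c):print(np.round(uv,1),round(r,1),a,np.round(onz(c,*uv,.055),4),np.round(pt(c,uv[0]+r*.7,uv[1]),4))
h=onz(c,360,180,0)
plan([([.394,-.261,.15],0.8,5)])
E
```

```text
2.2 [ 0.3911 -0.216   0.2503] yaw -0.53 tilt [-0.002  0.005 -1.   ] F [-1.6  -3.07 -0.3 ] op 0.0856 j [-28.7   1.4 -22.6  66.   -0.3  61.8]
[257.8 284.7] 26.3 2037.0 [ 0.394  -0.3285  0.055 ] [ 0.4152 -0.3411  0.033 ]
[261.3 222.4] 18.6 985.5 [ 0.3977 -0.2578  0.055 ] [ 0.411  -0.2583  0.0534]
[260.1 116.5] 16.2 753.0 [ 0.3965 -0.1529  0.055 ] [ 0.4058 -0.1522  0.0846]
[0.001, 0.0, -0.005] [0.7, 8.9, 20.1]
[0.001, 0.0, -0.005] [0.6, 8.9, 20.1]
[0.001, 0.0, -0.005] [0.6, 8.9, 20.1]
[0.001, 0.0, -0.005] [0.6, 9.0, 20.1]
[0.001, 0.0, -0.005] [0.5, 9.0, 20.1]
```

Emit:
apply_moves:
  series: [0,0,0,0,10,20,1,0,0,0,0,10,20,1,0,0,0,0,10,20,1,0,0,0,0,10,20,1,0,0,0,0,10,20,1]

```text
time: 2.7
eef_pos: [0.3937, -0.2595, 0.1494]
tool_rot: [[1.0, 0.0, -0.0], [0.0, -1.0, 0.0], [-0.0, -0.0, -1.0]]
force: [0.5, 0.4, 0.4]
opening: 0.0853
```

```bash
python3 - <<'E'
from h import *
st(); c=snap('wrist','w2');st()
w1=load('w1')
for (uv,r),a in reds(c):print(np.round(uv,1),round(r,1),a,np.round(onz(c,*uv,.055),4))
E
```

```text
2.7 [ 0.3937 -0.2595  0.1494] yaw 0.01 tilt [-0. -0. -1.] F [0.54 0.37 0.39] op 0.0853 j [-33.4   8.2 -28.9  52.9   0.   56.6]
2.75 [ 0.3923 -0.2597  0.1464] yaw -0.03 tilt [-0.004 -0.001 -1.   ] F [-0.8  -1.54 -2.04] op 0.0852 j [-33.5   8.4 -29.1  52.7  -0.   56.6]
[256.4 294.7] 37.2 4054.0 [ 0.3938 -0.3274  0.055 ]
[262.2 205. ] 27.5 2206.0 [ 0.3979 -0.2582  0.055 ]
[261.   27.2] 30.1 2334.5 [ 0.3967 -0.1474  0.055 ]
```

View pics/w2.png

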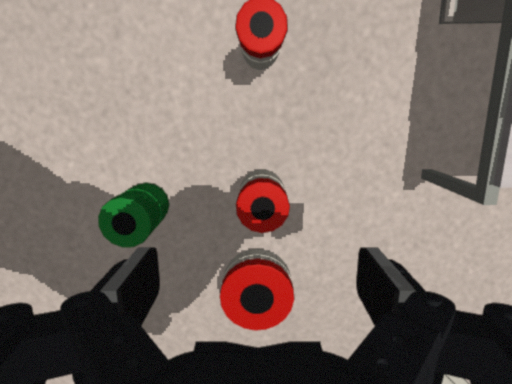

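```bash
python3 - <<'E'
from h import *
d=[]
for f,roi in(('w1',(205,245,245,280)),('w2',(185,230,240,285))):
    c=load(f);a,b,x,y=roi;m=(c['img'][a:b,x:y].max(-1)<45).astype(np.uint8)
    n,l,s_,ce=cv2.connectedComponentsWithStats(m);i=1+np.argmax(s_[1:,4]);uv=ce[i]+[x,a];print(f,uv,s_[i,4],onz(c,*uv,.055).round(4));d.append((c,uv))
print(tri(*d[0],*d[1])); print(tri(load('top0'),(334.9,223.8),*d[1]))
E
```

```text
w1 [261.79878049 224.45731707] 164 [ 0.3982 -0.2599  0.055 ]
w2 [262.43832021 208.42782152] 381 [ 0.398  -0.2607  0.055 ]
(array([ 0.39828861, -0.26482727,  0.04139456]), np.float64(0.0001375466741332292))
(array([ 0.39603477, -0.26083037,  0.05126575]), np.float64(0.004459613370258371))
```

Emit:
apply_moves:
  series: [0,0,0,1.5,0,25,1,0,0,0,1.5,0,25,1,0,0,0,0.5,0,25,1,0,0,0,0,0,20,1,0,0,0,0,0,14,1]

```text
time: 3.25
eef_pos: [0.3968, -0.2585, 0.0403]
tool_rot: [[1.0, 0.0, -0.001], [0.0, -1.0, 0.001], [-0.001, -0.001, -1.0]]
force: [-1.2, -0.1, 0.2]
opening: 0.0853
```

Emit:
apply_moves:
  series: [0,0,0,0,0,0,0.3,0,0,0,0,0,0,0.3,0,0,0,0,0,0,0.3,0,0,0,0,0,0,0.3,0,0,0,0,0,0,0.3]
  squeeze: 30

```text
time: 3.75
eef_pos: [0.3981, -0.2598, 0.0425]
tool_rot: [[1.0, 0.0, 0.002], [0.0, -1.0, -0.001], [0.002, 0.001, -1.0]]
force: [-0.8, 2.4, 6.5]
opening: 0.0374
```

Emit:
apply_moves:
  series: [0,0,0,0,0,-10,0.3,0,0,0,0,0,-30,0.3,0,0,0,0,0,-40,0.3,0,0,0,0,0,-45,0.3,0,0,0,0,0,-45,0.3]

```text
time: 4.25
eef_pos: [0.3968, -0.2591, 0.2137]
tool_rot: [[1.0, -0.0, 0.0], [-0.0, -1.0, -0.0], [0.0, 0.0, -1.0]]
force: [0.9, -0.5, -1.0]
opening: 0.0369
```

```bash
python3 - <<'E'
from h import *
st(); plan([([.59,-.10,.21],0.,5)])
E
```

```text
4.25 [ 0.3968 -0.2591  0.2137] yaw -0.01 tilt [ 0.  0. -1.] F [ 0.94 -0.53 -1.03] op 0.0369 j [-33.1   5.5 -23.   61.4   0.   56.9]
[0.0, -0.0, -0.0] [38.6, -31.8, 0.7]
[0.0, -0.0, -0.0] [38.6, -31.8, 0.7]
[0.0, -0.0, -0.0] [38.6, -31.8, 0.7]
[0.0, -0.0, -0.0] [38.6, -31.8, 0.7]
[0.0, -0.0, -0.0] [38.6, -31.8, 0.7]
```

Emit:
apply_moves:
  series: [0,0,0,30,-25,0,0.3,0,0,0,42,-35,0,0.3,0,0,0,42,-35,0,0.3,0,0,0,42,-35,0,0.3,0,0,0,30,-25,0,0.3]

```text
time: 4.75
eef_pos: [0.5744, -0.1113, 0.2123]
tool_rot: [[1.0, 0.001, 0.001], [0.001, -1.0, 0.0], [0.001, -0.0, -1.0]]
force: [0.7, -0.1, -0.1]
opening: 0.037
```

Emit:
apply_moves:
  series: [0,0,0,4,-3,0,0.3,0,0,0,0,0,0,0.3,0,0,0,0,0,0,0.3,0,0,0,0,0,0,0.3,0,0,0,0,0,0,0.3]

```text
time: 5.25
eef_pos: [0.5757, -0.1113, 0.2116]
tool_rot: [[1.0, -0.002, -0.0], [-0.002, -1.0, -0.0], [-0.0, 0.0, -1.0]]
force: [-0.7, 0.4, -0.9]
opening: 0.0374
```

```bash
python3 - <<'E'
from h import *
st(); c=snap('wrist','w3');snap('scene','s3');snap('top','t3');st()
E
```

```text
5.25 [ 0.5757 -0.1113  0.2116] yaw -0.1 tilt [-0.  0. -1.] F [-0.66  0.41 -0.95] op 0.0374 j [-10.9  17.5  -8.4  64.1  -0.   79.2]
5.4 [ 0.5761 -0.111   0.2116] yaw -0.06 tilt [ 0.  0. -1.] F [ 0.2  -0.55 -0.34] op 0.0372 j [-10.9  17.5  -8.4  64.1  -0.   79.2]
```

View pics/w3.png

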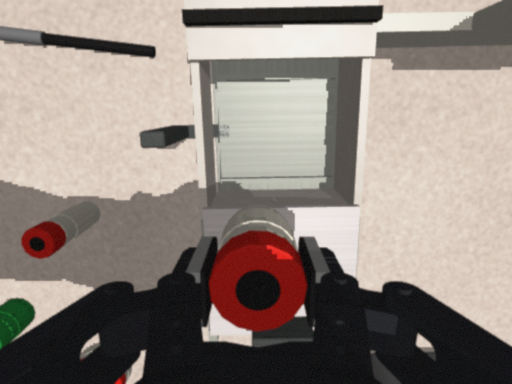

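View pics/s3.png

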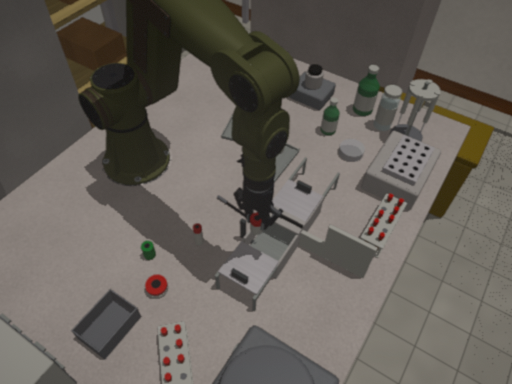

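```bash
python3 - <<'E'
from h import *
c=load('w3')
for n,u,v,z in [('stripL',184,13,.098),('stripR',382,9,.098),('bridgeL',188,60,.087),('bridgeR',375,55,.087),('openTL',211,59,.08),('openTR',361,57,.08),('deckTL',217,80,.016),('deckTR',328,78,.016),('deckBL',220,182,.016),('deckBR',327,178,.016),('postTop',155,139,.1)]:
    print(n,onz(c,u,v,z).round(4),pt(c,u,v).round(4))
I=cv2.resize(c['img'][0:215,130:390],None,fx=3,fy=3,interpolation=cv2.INTER_CUBIC);cv2.imwrite('pics/cw3.png',I[:600])
E
```

```text
stripL [0.5295 0.0133 0.098 ] [0.5292 0.0136 0.0966]
stripR [0.6568 0.0154 0.098 ] [0.6571 0.0156 0.0972]
bridgeL [ 0.5283 -0.0135  0.087 ] [ 0.511  -0.0018 -0.0014]
bridgeR [ 0.6585 -0.0104  0.087 ] [ 0.6876  0.0023 -0.001 ]
openTL [ 0.5435 -0.0119  0.08  ] [ 0.5443 -0.0128  0.0866]
openTR [ 0.6509 -0.0107  0.08  ] [ 0.6503 -0.011   0.0821]
deckTL [ 0.5399 -0.0211  0.016 ] [ 0.5403 -0.0214  0.0193]
deckTR [ 0.641  -0.0195  0.016 ] [ 0.6404 -0.0197  0.0186]
deckBL [ 0.5397 -0.1162  0.016 ] [ 0.5383 -0.1188  0.0042]
deckBR [ 0.645  -0.1123  0.016 ] [ 0.6437 -0.111   0.0222]
postTop [ 0.5048 -0.0668  0.1   ] [ 0.5043 -0.0669  0.0984]
```

View pics/cw3.png

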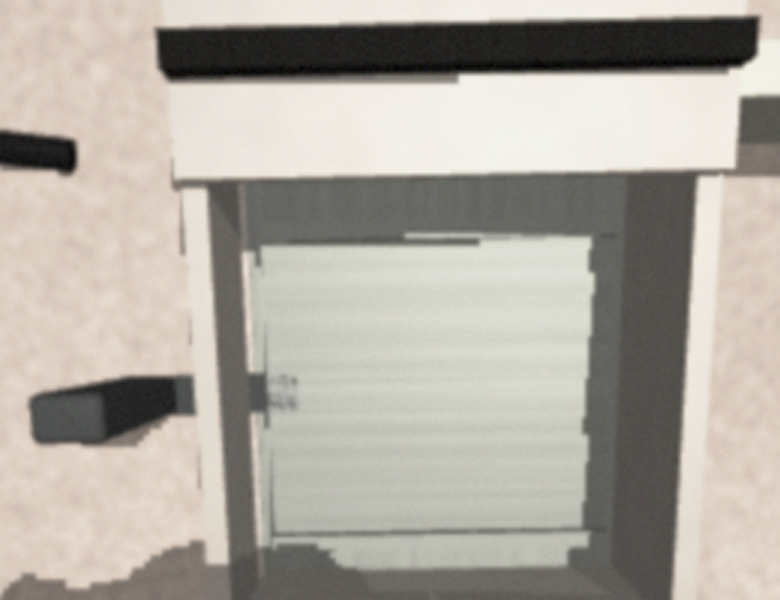

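Emit:
apply_moves:
  series: [0,0,-0.021,4,-10,0,0.3,0,0,0,7,-17,0,0.3,0,0,0,7,-17,10,0.3,0,0,0,0,0,30,0.3,0,0,0,0,0,30,0.3]

```text
time: 5.9
eef_pos: [0.5949, -0.0644, 0.1405]
tool_rot: [[1.0, 0.023, 0.002], [0.023, -1.0, 0.0], [0.002, 0.0, -1.0]]
force: [-0.1, -0.8, -1.5]
opening: 0.0369
```

```bash
python3 - <<'E'
from h import *
st();snap('wrist','w4');st(); plan([([.594,-.067,.064],1.2,5)])
E
```

```text
5.9 [ 0.5949 -0.0644  0.1405] yaw 1.34 tilt [ 0.002  0.    -1.   ] F [-0.15 -0.75 -1.5 ] op 0.0369 j [ -6.2  21.4 -12.7  55.8   0.   82.5]
5.95 [ 0.5912 -0.0642  0.1346] yaw 1.31 tilt [-0.007 -0.001 -1.   ] F [-1.66 -0.32 -5.43] op 0.0371 j [ -6.2  21.6 -13.1  55.6   0.   82.5]
[-0.0, 0.001, 0.0] [0.6, 0.6, 14.1]
[-0.0, 0.001, 0.0] [0.6, 0.6, 14.1]
[-0.0, 0.001, 0.0] [0.6, 0.6, 14.1]
[-0.0, 0.001, 0.0] [0.6, 0.6, 14.1]
[-0.0, 0.001, 0.0] [0.6, 0.6, 14.1]
```

View pics/w4.png

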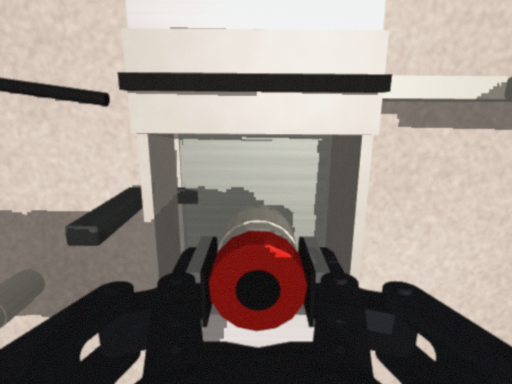

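Emit:
apply_moves:
  series: [0,0,0,0,2,25,0.3,0,0,0,0,0,25,0.3,0,0,0,0,0,15,0.3,0,0,0,0,0,8,0.3,0,0,0,0,0,4,0.3]

```text
time: 6.45
eef_pos: [0.5936, -0.0675, 0.0636]
tool_rot: [[1.0, 0.022, -0.001], [0.022, -1.0, 0.0], [-0.001, -0.0, -1.0]]
force: [0.2, -0.2, 0.2]
opening: 0.0374
```

Emit:
apply_moves:
  series: [0,0,0,0,0,2,0.3,0,0,0,0,0,1,0.3,0,0,0,0,0,0,0.3,0,0,0,0,0,0,0.3,0,0,0,0,0,0,0.3]

```text
time: 6.95
eef_pos: [0.5942, -0.0681, 0.0618]
tool_rot: [[1.0, 0.021, 0.001], [0.021, -1.0, -0.0], [0.001, 0.0, -1.0]]
force: [-0.1, 0.1, -1.6]
opening: 0.0371
```

Emit:
apply_moves:
  series: [0,0,0,0,0,1,0.3,0,0,0,0,0,1,0.3,0,0,0,0,0,0,0.3,0,0,0,0,0,0,0.3,0,0,0,0,0,0,0.3]

```text
time: 7.45
eef_pos: [0.5939, -0.068, 0.0593]
tool_rot: [[1.0, 0.021, 0.0], [0.021, -1.0, -0.0], [0.0, 0.0, -1.0]]
force: [-0.3, -0.4, -0.2]
opening: 0.0367
```

Emit:
apply_moves:
  series: [0,0,0,0,0,1,0.3,0,0,0,0,0,0,0.3,0,0,0,0,0,0,0.3,0,0,0,0,0,0,0.3,0,0,0,0,0,0,0.3]

```text
time: 7.95
eef_pos: [0.594, -0.068, 0.0586]
tool_rot: [[1.0, 0.021, 0.0], [0.021, -1.0, -0.0], [0.0, 0.0, -1.0]]
force: [-0.8, -0.3, 4.0]
opening: 0.0372
```

```bash
python3 - <<'E'
from h import *
st();snap('wrist','w5')
E
```

```text
7.95 [ 0.594  -0.068   0.0586] yaw 1.21 tilt [ 0.  0. -1.] F [-0.82 -0.27  3.96] op 0.0372 j [ -6.5  25.8 -18.   46.3  -0.   82.3]
```

View pics/w5.png

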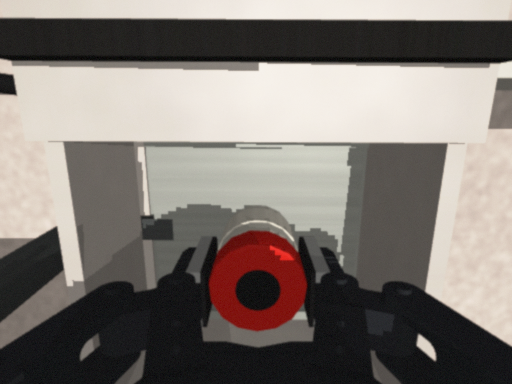

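Contact with the deck at about 4 N. The pot stands between the lips, so I release it gently.

Emit:
apply_moves:
  series: [0,0,0,0,0,0,0.5,0,0,0,0,0,0,0.65,0,0,0,0,0,0,0.65,0,0,0,0,0,0,0.65,0,0,0,0,0,-10,0.65]

```text
time: 8.5
eef_pos: [0.5926, -0.0679, 0.0672]
tool_rot: [[1.0, 0.021, -0.003], [0.021, -1.0, 0.0], [-0.003, -0.0, -1.0]]
force: [0.5, 0.0, -0.3]
opening: 0.0555
```

Emit:
apply_moves:
  series: [0,0,0,0,0,-20,0.65,0,0,0,0,0,-35,0.65,0,0,0,0,0,-40,0.65,0,0,0,0,0,-20,0.65,0,0,0,0,20,0,0.5]

```text
time: 9.0
eef_pos: [0.5969, -0.0869, 0.1884]
tool_rot: [[1.0, 0.024, 0.007], [0.024, -1.0, -0.0], [0.007, 0.0, -1.0]]
force: [1.0, -0.1, -0.9]
opening: 0.0432
```

```bash
python3 - <<'E'
from h import *
st();c=snap('wrist','w6');st();snap('scene','s6')
for (uv,r),a in reds(c):print(np.round(uv,1),round(r,1),a,np.round(onz(c,*uv,.071),4))
E
```

```text
9.0 [ 0.5969 -0.0869  0.1884] yaw 1.35 tilt [ 0.007  0.    -1.   ] F [ 0.96 -0.11 -0.87] op 0.0432 j [-8.3 19.7 -8.5 61.4  0.1 80.3]
9.05 [ 0.596  -0.0906  0.1866] yaw 1.19 tilt [ 0.005  0.003 -1.   ] F [ 0.06 -3.35  0.93] op 0.0425 j [-8.6 19.8 -8.6 61.3 -0.1 80.2]
[  4.5 274. ] 19.5 613.0 [ 0.3981 -0.1543  0.071 ]
[253.  172.7] 25.4 1896.5 [ 0.5949 -0.0677  0.071 ]
```

View pics/w6.png

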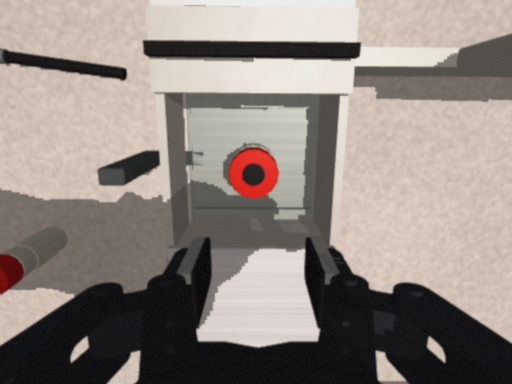

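Emit:
apply_moves:
  series: [0,0,0,0,38,0,0,0,0,0,0,38,0,0,0,0,0,0,38,0,0,0,0,0,0,38,0,0,0,0,0,0,38,0,0]

```text
time: 9.6
eef_pos: [0.598, -0.2789, 0.1832]
tool_rot: [[1.0, 0.021, -0.0], [0.021, -1.0, 0.001], [-0.0, -0.001, -1.0]]
force: [1.1, 0.4, -0.1]
opening: 0.0001
```

```bash
python3 - <<'E'
from h import *
st();c=snap('wrist','w7');st()
E
```

```text
9.6 [ 0.598  -0.2789  0.1832] yaw 1.21 tilt [-0.    -0.001 -1.   ] F [ 1.12  0.36 -0.08] op 0.0001 j [-25.   26.2   0.4  64.3   0.   63.8]
9.65 [ 0.5977 -0.2849  0.183 ] yaw 0.95 tilt [-0.     0.004 -1.   ] F [ 1.11 -3.95  0.44] op -0.0002 j [-25.4  26.4   0.6  64.2  -0.2  63.7]
```

View pics/w7.png

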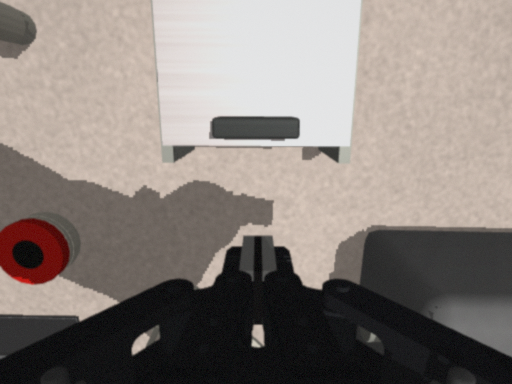

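```bash
python3 - <<'E'
from h import *
c=load('w7')
print(pt(c,256,138),pt(c,256,120),pt(c,375,250),pt(c,375,300), onz(c,256,120,.117), onz(c,256,138,.09))
E
```

```text
[ 0.59693761 -0.23003055  0.11468942] [ 0.59673773 -0.21997269  0.11543373] [ 0.70232464 -0.33046101  0.04019846] [ 0.63251768 -0.26641955  0.22167947] [ 0.5967438  -0.21992228  0.117     ] [ 0.59686822 -0.23211994  0.09      ]
```

Emit:
apply_moves:
  series: [0,0,0,0,0,20,0,0,0,0,0,0,25,0,0,0,0,0,0,15,0,0,0,0,0,0,6,0,0,0,0,0,-15,0,0]

```text
time: 10.15
eef_pos: [0.5975, -0.2633, 0.1165]
tool_rot: [[1.0, 0.019, -0.001], [0.019, -1.0, 0.0], [-0.001, -0.0, -1.0]]
force: [-0.0, -0.1, -0.3]
opening: 0.0001
```

Emit:
apply_moves:
  series: [0,0,0,0,-12,0,0,0,0,0,0,-12,0,0,0,0,0,0,-15,0,0,0,0,0,0,-15,0,0,0,0,0,0,-15,0,0]

```text
time: 10.65
eef_pos: [0.5971, -0.1928, 0.1181]
tool_rot: [[1.0, 0.021, 0.002], [0.021, -1.0, -0.001], [0.002, 0.001, -1.0]]
force: [0.8, -1.9, 0.3]
opening: -0.0001
```

```bash
python3 - <<'E'
from h import *
st();c=snap('wrist','w8');
E
```

```text
10.65 [ 0.5971 -0.1928  0.1181] yaw 1.22 tilt [ 0.002  0.001 -1.   ] F [ 0.79 -1.94  0.27] op -0.0001 j [-17.9  25.3  -9.9  54.7  -0.   70.9]
```

View pics/w8.png

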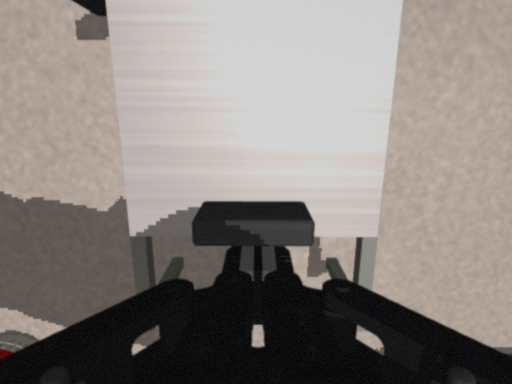

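Emit:
apply_moves:
  series: [0,0,0,0,-15,0,0,0,0,0,0,-14,0,0,0,0,0,0,-12,0,0,0,0,0,0,-8,0,0,0,0,0,0,-4,0,0]

```text
time: 11.2
eef_pos: [0.5953, -0.14, 0.1172]
tool_rot: [[1.0, 0.022, -0.0], [0.022, -1.0, 0.0], [-0.0, -0.0, -1.0]]
force: [0.7, -1.1, 1.1]
opening: -0.0003
```

Emit:
apply_moves:
  series: [0,0,0,0,-2,0,0,0,0,0,0,-2,0,0,0,0,0,0,-1,0,0,0,0,0,0,-1,0,0,0,0,0,0,-1,0,0]

```text
time: 11.7
eef_pos: [0.5952, -0.1342, 0.1172]
tool_rot: [[1.0, 0.021, -0.0], [0.021, -1.0, -0.0], [-0.0, 0.0, -1.0]]
force: [0.1, -1.3, -0.6]
opening: 0.0002
```

Emit:
apply_moves:
  series: [0,0,0,0,-1.5,0,0,0,0,0,0,-1.5,0,0,0,0,0,0,-1,0,0,0,0,0,0,-1,0,0,0,0,0,0,0,0,0]

```text
time: 12.2
eef_pos: [0.5952, -0.131, 0.1173]
tool_rot: [[1.0, 0.02, -0.0], [0.02, -1.0, -0.005], [-0.0, 0.005, -1.0]]
force: [1.3, -7.7, -1.4]
opening: 0.0002
```

Emit:
apply_moves:
  series: [0,0,0,0,12,0,0,0,0,0,0,5,-25,0,0,0,0,-25,0,-25,0,0,0,0,-35,-15,0,0,0,0,0,-30,-15,0,0]

```text
time: 12.7
eef_pos: [0.5039, -0.1178, 0.1679]
tool_rot: [[1.0, 0.02, 0.001], [0.02, -1.0, 0.001], [0.001, -0.001, -1.0]]
force: [0.3, 0.8, 0.6]
opening: 0.0002
```

```bash
python3 - <<'E'
from h import *
st();c=snap('wrist','w9');st();snap('scene','s9')
E
```

```text
12.7 [ 0.5039 -0.1178  0.1679] yaw 1.16 tilt [ 0.001 -0.001 -1.   ] F [0.28 0.79 0.56] op 0.0002 j [-13.2  12.  -21.7  56.3   0.1  75.6]
12.75 [ 0.4978 -0.1153  0.1666] yaw 1.21 tilt [-0.006 -0.004 -1.   ] F [-7.19  2.49 -0.65] op 0.0001 j [-13.1  11.7 -22.2  56.5   0.1  75.7]
```

View pics/w9.png

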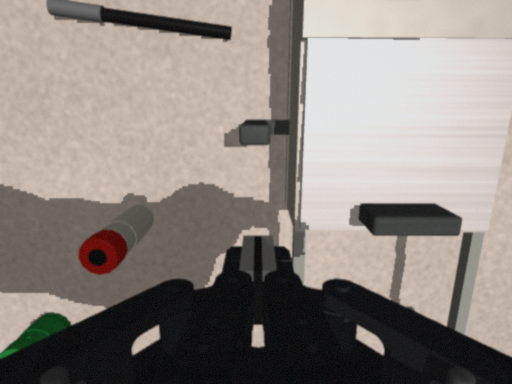

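View pics/s9.png

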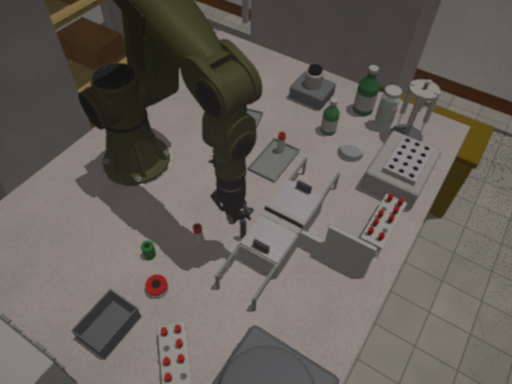

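```bash
python3 - <<'E'
from h import *
c=load('w9')
print('handle',onz(c,408,206,.117),onz(c,408,219,.117),onz(c,408,234,.087),'post',onz(c,239,134,.1),onz(c,270,133,.1),onz(c,255,124,.1),onz(c,255,143,.1))
print('plate edge',onz(c,400,229,.087), onz(c,400,38,.087))
cv2.imwrite('pics/cw9.png',cv2.resize(c['img'][0:150,230:512],None,fx=2.8,fy=2.8,interpolation=cv2.INTER_CUBIC))
st();plan([([.506,-.108,.079],1.2,5)])
E
```

```text
handle [ 0.58717134 -0.10264371  0.117     ] [ 0.58821552 -0.110145    0.117     ] [ 0.60432322 -0.1304275   0.087     ] post [ 0.49329838 -0.0668682   0.1       ] [ 0.51090976 -0.06594925  0.1       ] [ 0.50229363 -0.06112684  0.1       ] [ 0.50249029 -0.07175685  0.1       ]
plate edge [ 0.59858627 -0.12704091  0.087     ] [ 0.58336526 -0.01248599  0.087     ]
12.8 [ 0.5002 -0.1163  0.1668] yaw 1.23 tilt [-0.004 -0.003 -1.   ] F [-0.88 -0.48  0.11] op 0.0002 j [-13.1  11.9 -22.   56.5   0.1  75.6]
[-0.001, 0.001, 0.0] [1.3, -1.6, 17.6]
[-0.001, 0.001, 0.0] [1.3, -1.6, 17.6]
[-0.001, 0.001, 0.0] [1.2, -1.6, 17.6]
[-0.001, 0.001, 0.0] [1.2, -1.6, 17.6]
[-0.001, 0.001, 0.0] [1.2, -1.6, 17.6]
```

View pics/cw9.png

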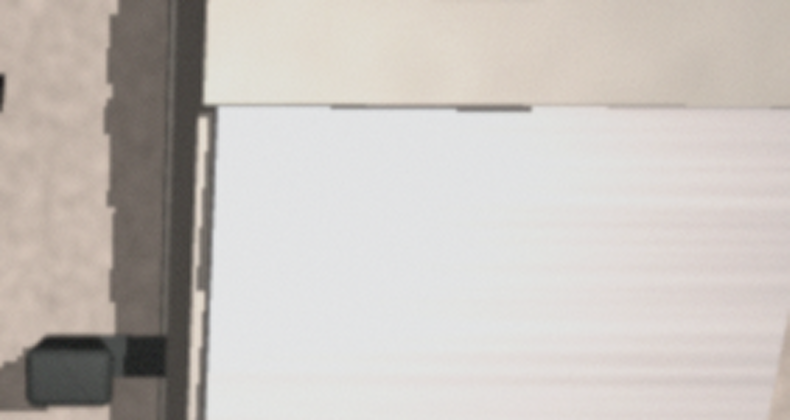

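Emit:
apply_moves:
  series: [0,0,0,1,-3,20,0,0,0,0,1,0,25,0,0,0,0,0,0,25,0,0,0,0,0,0,12,0,0,0,0,0,0,6,0]

```text
time: 13.3
eef_pos: [0.5062, -0.1148, 0.0781]
tool_rot: [[1.0, 0.021, -0.002], [0.021, -1.0, 0.001], [-0.002, -0.001, -1.0]]
force: [0.0, 0.2, -0.2]
opening: -0.0001
```

Emit:
apply_moves:
  series: [0,0,0,0,-8,0,0,0,0,0,0,-8,0,0,0,0,0,0,-8,0,0,0,0,0,0,-6,0,0,0,0,0,0,-6,0,0]

```text
time: 13.8
eef_pos: [0.5067, -0.0784, 0.0801]
tool_rot: [[1.0, 0.021, 0.001], [0.021, -1.0, -0.001], [0.001, 0.001, -1.0]]
force: [-0.4, -1.9, 3.7]
opening: 0.0001
```

```bash
python3 - <<'E'
from h import *
st();c=snap('wrist','w10');
E
```

```text
13.8 [ 0.5067 -0.0784  0.0801] yaw 1.23 tilt [ 0.001  0.001 -1.   ] F [-0.4  -1.93  3.68] op 0.0001 j [ -8.8  16.4 -28.7  44.8  -0.   80. ]
```

View pics/w10.png

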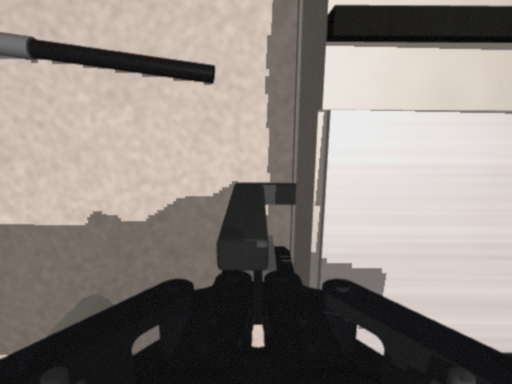

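Emit:
apply_moves:
  series: [0,0,0,-1,-8,0,0,0,0,0,-1,-9,0,0,0,0,0,-1,-10,0,0,0,0,0,0,-10,0,0,0,0,0,0,-10,0,0]

```text
time: 14.35
eef_pos: [0.5024, -0.0311, 0.0798]
tool_rot: [[1.0, 0.021, 0.001], [0.021, -1.0, -0.0], [0.001, 0.0, -1.0]]
force: [1.1, -0.6, 6.2]
opening: -0.0
```

Emit:
apply_moves:
  series: [0,0,0,0,-10,0,0,0,0,0,0,-10,0,0,0,0,0,0,-10,0,0,0,0,0,0,-10,0,0,0,0,0,0,-10,0,0]

```text
time: 14.85
eef_pos: [0.5016, 0.019, 0.0799]
tool_rot: [[1.0, 0.021, 0.001], [0.021, -1.0, -0.0], [0.001, 0.0, -1.0]]
force: [1.6, -2.3, 5.3]
opening: 0.0001
```

Emit:
apply_moves:
  series: [0,0,0,0,-10,0,0,0,0,0,0,-9,0,0,0,0,0,0,-9,0,0,0,0,0,0,-7,0,0,0,0,0,0,-5,0,0]

```text
time: 15.35
eef_pos: [0.5008, 0.0591, 0.0799]
tool_rot: [[1.0, 0.022, 0.002], [0.022, -1.0, 0.0], [0.002, -0.0, -1.0]]
force: [2.1, -0.3, 5.0]
opening: 0.0
```

Emit:
apply_moves:
  series: [0,0,0,0,-4,0,0,0,0,0,0,-4,0,0,0,0,0,0,-3,0,0,0,0,0,0,-2,0,0,0,0,0,0,-1,0,0]

```text
time: 15.85
eef_pos: [0.5005, 0.0728, 0.0799]
tool_rot: [[1.0, 0.021, 0.002], [0.021, -1.0, 0.0], [0.002, -0.0, -1.0]]
force: [3.5, 0.2, 5.3]
opening: 0.0002
```

Emit:
apply_moves:
  series: [0,0,0,0,-1.5,0,0,0,0,0,0,-1.5,0,0,0,0,0,0,-1,0,0,0,0,0,0,-1,0,0,0,0,0,0,0,0,0]

```text
time: 16.35
eef_pos: [0.5004, 0.0773, 0.0799]
tool_rot: [[1.0, 0.021, 0.002], [0.021, -1.0, -0.001], [0.002, 0.001, -1.0]]
force: [2.0, -2.7, 6.2]
opening: -0.0004
```

Emit:
apply_moves:
  series: [0,0,0,0,-1,0,0,0,0,0,0,-1,0,0,0,0,0,0,-1,0,0,0,0,0,0,-1,0,0,0,0,0,0,0,0,0]

```text
time: 16.85
eef_pos: [0.5004, 0.0775, 0.08]
tool_rot: [[1.0, 0.019, 0.002], [0.019, -1.0, -0.009], [0.002, 0.009, -1.0]]
force: [2.5, -15.7, 9.0]
opening: -0.0001
```

Emit:
apply_moves:
  series: [0,0,0,0,12,0,0,0,0,0,0,3,-20,0,0,0,0,0,0,-35,0,0,0,0,15,0,-30,0,0,0,0,30,-5,0,0]

```text
time: 17.35
eef_pos: [0.5451, 0.0724, 0.1679]
tool_rot: [[1.0, 0.021, 0.003], [0.021, -1.0, 0.001], [0.003, -0.001, -1.0]]
force: [-0.0, -0.0, 0.1]
opening: 0.0004
```

```bash
python3 - <<'E'
from h import *
st();c=snap('wrist','w11');st();c=snap('top','t11');c=snap('scene','s11');st();plan([([.591,.105,.165],1.2,2)])
E
```

```text
17.35 [0.5451 0.0724 0.1679] yaw 1.2 tilt [ 0.003 -0.001 -1.   ] F [-0.01 -0.02  0.12] op 0.0004 j [  7.5  15.2 -17.5  57.2   0.   96.3]
17.4 [0.5503 0.0734 0.1664] yaw 1.22 tilt [ 0.007 -0.002 -1.   ] F [6.04 0.27 0.55] op -0.0001 j [  7.6  15.6 -17.1  56.9   0.1  96.4]
17.5 [0.5451 0.0726 0.1638] yaw 1.23 tilt [-0.001 -0.001 -1.   ] F [-0.93  0.26 -0.54] op 0.0001 j [  7.6  15.5 -17.6  56.9   0.   96.3]
[-0.0, 0.0, 0.0] [23.3, -15.7, -0.6]
[-0.0, 0.0, 0.0] [23.3, -15.7, -0.6]
```

View pics/w11.png

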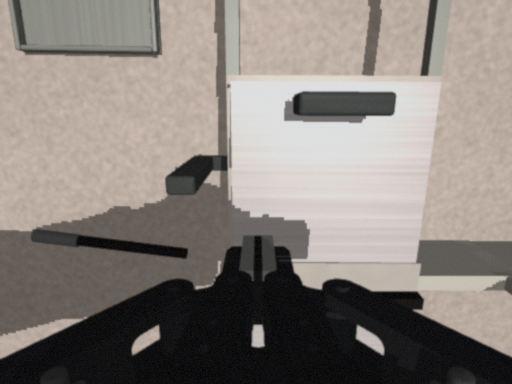

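View pics/s11.png

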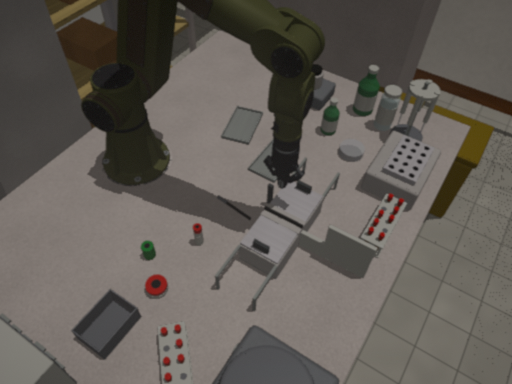

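```bash
python3 - <<'E'
from h import *
c=load('w11')
print('post',onz(c,182,185,.1),'handle near',onz(c,350,115,.117),onz(c,345,103,.117),'L/R',onz(c,302,104,.117),onz(c,394,104,.117))
print('tray corner outer', onz(c,19,51,.014),onz(c,158,52,.014))
E
```

```text
post [0.50108657 0.0928932  0.1       ] handle near [0.59213288 0.13532842 0.117     ] [0.58904418 0.14116198 0.117     ] L/R [0.56728618 0.14021185 0.117     ] [0.61395327 0.14120414 0.117     ]
tray corner outer [0.35963465 0.17668527 0.014     ] [0.467062  0.1783007 0.014    ]
```

Emit:
apply_moves:
  series: [0,0,0,23,-15,0,0,0,0,0,23,-17,0,0,0,0,0,0,0,20,0,0,0,0,0,0,20,0,0,0,0,0,0,7,0]

```text
time: 18.0
eef_pos: [0.5866, 0.1048, 0.1139]
tool_rot: [[1.0, 0.022, -0.007], [0.022, -1.0, -0.001], [-0.007, 0.001, -1.0]]
force: [-0.4, -0.2, -0.5]
opening: -0.0
```

Emit:
apply_moves:
  series: [0,0,0,0,-8,0,0,0,0,0,0,-10,0,0,0,0,0,0,-14,0,0,0,0,0,0,-15,0,0,0,0,0,0,-15,0,0]

```text
time: 18.5
eef_pos: [0.5891, 0.1685, 0.118]
tool_rot: [[1.0, 0.021, 0.001], [0.021, -1.0, 0.0], [0.001, -0.0, -1.0]]
force: [-0.5, -1.4, 1.8]
opening: -0.0001
```

```bash
python3 - <<'E'
from h import *
st();c=snap('wrist','w12')
E
```

```text
18.5 [0.5891 0.1685 0.118 ] yaw 1.22 tilt [ 0.001 -0.    -1.   ] F [-0.45 -1.41  1.82] op -0.0001 j [ 16.   23.9 -12.1  54.   -0.  104.7]
```

View pics/w12.png

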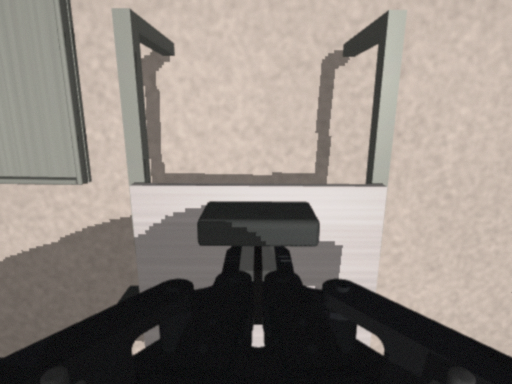

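Emit:
apply_moves:
  series: [0,0,0,0,-15,0,0,0,0,0,0,-15,0,0,0,0,0,0,-14,0,0,0,0,0,0,-12,0,0,0,0,0,0,-6,0,0]

```text
time: 19.05
eef_pos: [0.5876, 0.2304, 0.1172]
tool_rot: [[1.0, 0.022, 0.0], [0.022, -1.0, 0.0], [0.0, -0.0, -1.0]]
force: [0.8, -1.2, 1.6]
opening: -0.0001
```

Emit:
apply_moves:
  series: [0,0,0,0,-3,0,0,0,0,0,0,-2,0,0,0,0,0,0,-1.5,0,0,0,0,0,0,-1,0,0,0,0,0,0,-1,0,0]

```text
time: 19.55
eef_pos: [0.5873, 0.2371, 0.1172]
tool_rot: [[1.0, 0.02, -0.0], [0.02, -1.0, -0.0], [-0.0, 0.0, -1.0]]
force: [0.4, -0.6, 0.2]
opening: 0.0001
```

Emit:
apply_moves:
  series: [0,0,0,0,-1.5,0,0,0,0,0,0,-1.5,0,0,0,0,0,0,-1,0,0,0,0,0,0,-1,0,0,0,0,0,0,0,0,0]

```text
time: 20.05
eef_pos: [0.5873, 0.2399, 0.1172]
tool_rot: [[1.0, 0.02, 0.0], [0.02, -1.0, -0.005], [0.0, 0.005, -1.0]]
force: [0.3, -8.9, 1.7]
opening: 0.0001
```

Emit:
apply_moves:
  series: [0,0,0,0,10,0,0,0,0,0,0,15,-30,0,0,0,0,0,45,-40,0.3,0,0,0,0,50,0,0.65,0,0,0,0,45,0,0.65]

```text
time: 20.55
eef_pos: [0.5915, 0.0841, 0.1822]
tool_rot: [[1.0, 0.022, 0.003], [0.022, -1.0, 0.002], [0.003, -0.001, -1.0]]
force: [-0.1, -0.2, 0.3]
opening: 0.043
```

Emit:
apply_moves:
  series: [0,0,0,0,3,0,0.65,0,0,0,0,0,0,0.65,0,0,0,0,0,0,0.65,0,0,0,0,0,0,0.65,0,0,0,0,0,0,0.65]

```text
time: 21.05
eef_pos: [0.5906, 0.0834, 0.1803]
tool_rot: [[1.0, 0.023, -0.0], [0.023, -1.0, 0.0], [-0.0, -0.0, -1.0]]
force: [-0.2, 0.0, 0.2]
opening: 0.0553
```

```bash
python3 - <<'E'
from h import *
st();c=snap('wrist','w13');st();c2=snap('top','t13');c3=snap('scene','s13')
for (uv,r),a in reds(c):print(np.round(uv,1),round(r,1),a,np.round(onz(c,*uv,.071),4))
E
```

```text
21.05 [0.5906 0.0834 0.1803] yaw 1.31 tilt [-0. -0. -1.] F [-0.22  0.05  0.22] op 0.0553 j [ 8.  19.6 -9.7 60.7  0.  96.7]
21.1 [0.5906 0.0832 0.1803] yaw 1.3 tilt [-0. -0. -1.] F [-1.09  0.15 -0.71] op 0.0556 j [ 8.  19.6 -9.7 60.7  0.  96.7]
[258.5 189.1] 25.9 1976.0 [0.592  0.0923 0.071 ]
```

View pics/w13.png

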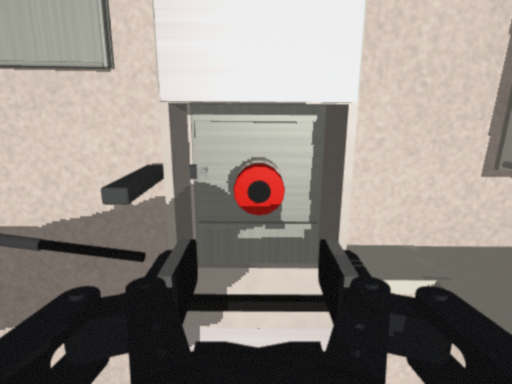

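View pics/s13.png

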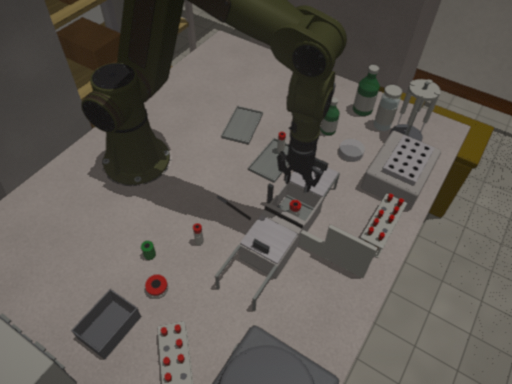

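Emit:
apply_moves:
  series: [0,0,0,1.5,-8.5,15,0.65,0,0,0,0,0,30,0.65,0,0,0,0,0,35,0.65,0,0,0,0,0,27,0.65,0,0,0,0,0,14,0.65]

```text
time: 21.7
eef_pos: [0.5897, 0.091, 0.0559]
tool_rot: [[1.0, 0.022, -0.005], [0.022, -1.0, -0.0], [-0.005, 0.0, -1.0]]
force: [0.2, -0.1, -0.3]
opening: 0.0556
```

Emit:
apply_moves:
  series: [0,0,0,0,0,0,0.65,0,0,0,0,0,0,0.35,0,0,0,0,0,0,0.3,0,0,0,0,0,0,0.3,0,0,0,0,0,0,0.3]
  squeeze: 30

```text
time: 22.2
eef_pos: [0.5928, 0.0907, 0.0606]
tool_rot: [[1.0, 0.021, 0.002], [0.021, -1.0, 0.0], [0.002, -0.0, -1.0]]
force: [0.3, -0.8, -0.2]
opening: 0.0374
```

```bash
python3 - <<'E'
from h import *
st();c=snap('wrist','w14')
E
```

```text
22.2 [0.5928 0.0907 0.0606] yaw 1.2 tilt [ 0.002 -0.    -1.   ] F [ 0.33 -0.84 -0.18] op 0.0374 j [  8.7  25.8 -17.7  46.5   0.   97.5]
```

View pics/w14.png

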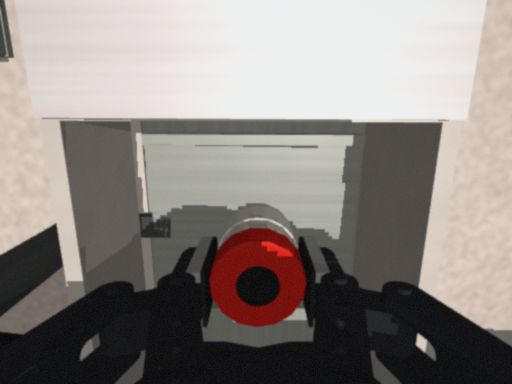

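Emit:
apply_moves:
  series: [0,0,0,0,0,-10,0.3,0,0,0,0,0,-30,0.3,0,0,0,0,0,-40,0.3,0,0,0,0,0,-40,0.3,0,0,0,0,0,-25,0.3]

```text
time: 22.75
eef_pos: [0.5931, 0.0907, 0.2087]
tool_rot: [[1.0, 0.021, 0.004], [0.021, -1.0, 0.001], [0.004, -0.001, -1.0]]
force: [1.0, 0.0, -0.3]
opening: 0.0369
```

```bash
python3 - <<'E'
from h import *
st(); plan([([.415,.205,.20],1.2,5)])
c=load('t11')
for u,v in((160,206),(210,206),(211,236),(160,236)):print(onz(c,u,v,.014).round(4))
I=cv2.resize(c['img'][195:245,150:230],None,fx=9,fy=9,interpolation=cv2.INTER_CUBIC);cv2.imwrite('pics/ct11.png',I)
E
```

```text
22.75 [0.5931 0.0907 0.2087] yaw 1.2 tilt [ 0.004 -0.001 -1.   ] F [ 1.03  0.04 -0.29] op 0.0369 j [ 8.7 18.8 -7.  64.  -0.  97.5]
[-0.0, -0.001, 0.0] [-35.1, -23.6, 1.6]
[-0.0, -0.001, 0.0] [-35.1, -23.6, 1.6]
[-0.0, -0.001, 0.0] [-35.1, -23.6, 1.7]
[-0.0, -0.001, 0.0] [-35.1, -23.6, 1.7]
[-0.0, -0.001, 0.0] [-35.1, -23.6, 1.7]
[0.4543 0.3558 0.014 ]
[0.456  0.1781 0.014 ]
[0.3497 0.172  0.014 ]
[0.348  0.3516 0.014 ]
```

View pics/ct11.png

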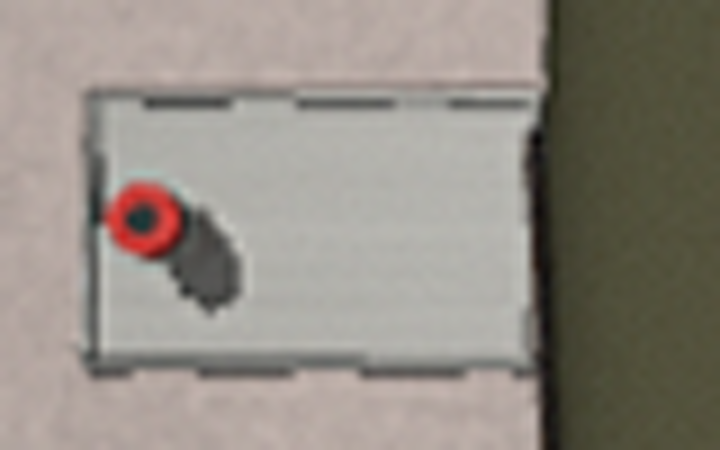

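Emit:
apply_moves:
  series: [0,0,0,-25,-17,0,0.3,0,0,0,-38,-25,0,0.3,0,0,0,-40,-28,0,0.3,0,0,0,-38,-25,0,0.3,0,0,0,-28,-18,0,0.3]

```text
time: 23.25
eef_pos: [0.4183, 0.2008, 0.2053]
tool_rot: [[1.0, 0.022, -0.0], [0.022, -1.0, 0.001], [-0.0, -0.001, -1.0]]
force: [0.6, 0.0, -0.4]
opening: 0.0374
```

Emit:
apply_moves:
  series: [0,0,0,-8,-5,0,0.3,0,0,0,0,0,10,0.3,0,0,0,0,0,10,0.3,0,0,0,0,0,0,0.3,0,0,0,0,0,0,0.3]

```text
time: 23.75
eef_pos: [0.413, 0.2041, 0.1838]
tool_rot: [[1.0, 0.019, -0.001], [0.019, -1.0, -0.001], [-0.001, 0.001, -1.0]]
force: [-0.6, 0.4, -0.4]
opening: 0.0369
```

```bash
python3 - <<'E'
from h import *
st();c=snap('wrist','w15');snap('scene','s15');snap('top','t15')
E
```

```text
23.75 [0.413  0.2041 0.1838] yaw 1.12 tilt [-0.001  0.001 -1.   ] F [-0.6   0.4  -0.42] op 0.0369 j [ 26.3   5.4 -27.2  57.4  -0.  115.2]
```

View pics/w15.png

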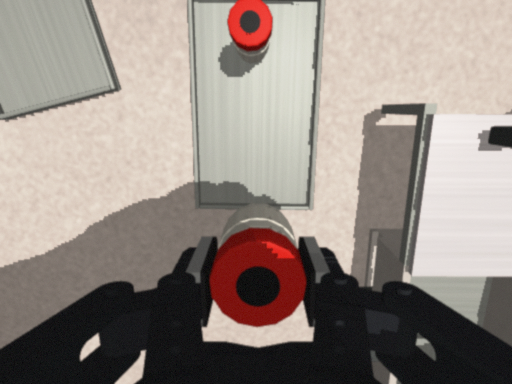

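View pics/s15.png

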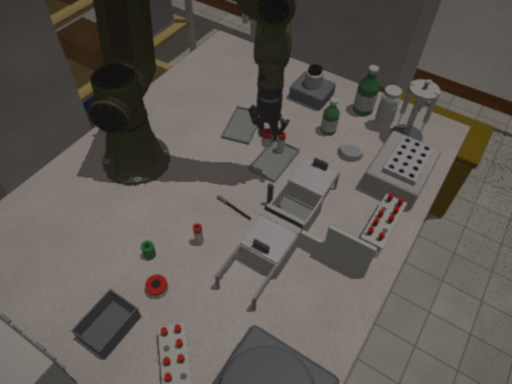

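```bash
python3 - <<'E'
from h import *
c=load('w15')
for n,u,v,z in(('BL',197,209,.014),('BR',313,208,.014),('L',190,60,.014),('R',322,60,.014),('floor',250,150,.004),('vialtop',249,22,.085)):
    print(n,onz(c,u,v,z).round(4),pt(c,u,v).round(4))
# two view height: tray right-bottom corner in w11 and w15
print(tri(load('w11'),(158,52),c,(313,208)),tri(load('w11'),(19,51),c,(197,209)))
E
```

```text
BL [0.3582 0.178  0.014 ] [ 0.3554  0.1733 -0.0011]
BR [0.4656 0.1811 0.014 ] [ 0.4685  0.1764 -0.0017]
L [0.356  0.3066 0.014 ] [0.356  0.3066 0.0136]
R [0.4649 0.3087 0.014 ] [ 0.4677  0.3108 -0.0014]
floor [0.4063 0.2323 0.004 ] [0.4063 0.2323 0.004 ]
vialtop [0.4064 0.3198 0.085 ] [0.4065 0.3191 0.0878]
(array([0.46612185, 0.17935335, 0.00930552]), np.float64(0.0010239761450860994)) (array([0.35764716, 0.17710327, 0.01102932]), np.float64(1.3419214893493389e-05))
```

Emit:
apply_moves:
  series: [0,0,0,-1,-10,10,0.3,0,0,0,0,-9.5,30,0.3,0,0,0,0,0,40,0.3,0,0,0,0,0,30,0.3,0,0,0,0,0,14,0.3]

```text
time: 24.4
eef_pos: [0.4091, 0.2239, 0.0573]
tool_rot: [[1.0, 0.021, -0.004], [0.021, -1.0, -0.002], [-0.004, 0.002, -1.0]]
force: [-0.2, 0.6, -0.2]
opening: 0.0369
```

Emit:
apply_moves:
  series: [0,0,0,0,0,4,0.3,0,0,0,0,0,2,0.3,0,0,0,0,0,0,0.3,0,0,0,0,0,0,0.3,0,0,0,0,0,0,0.3]

```text
time: 24.9
eef_pos: [0.4119, 0.2248, 0.0554]
tool_rot: [[1.0, 0.021, 0.002], [0.021, -1.0, 0.001], [0.002, -0.001, -1.0]]
force: [-0.2, -0.7, -0.8]
opening: 0.0371
```

Emit:
apply_moves:
  series: [0,0,0,0,0,2,0.3,0,0,0,0,0,2,0.3,0,0,0,0,0,0.5,0.3,0,0,0,0,0,0,0.3,0,0,0,0,0,0,0.3]

```text
time: 25.4
eef_pos: [0.4111, 0.2243, 0.05]
tool_rot: [[1.0, 0.021, -0.0], [0.021, -1.0, -0.0], [-0.0, 0.0, -1.0]]
force: [0.4, 0.6, -0.4]
opening: 0.0369
```

Emit:
apply_moves:
  series: [0,0,0,0,0,1,0.3,0,0,0,0,0,0,0.3,0,0,0,0,0,0,0.3,0,0,0,0,0,0,0.3,0,0,0,0,0,0,0.3]

```text
time: 25.9
eef_pos: [0.4112, 0.2243, 0.049]
tool_rot: [[1.0, 0.021, 0.0], [0.021, -1.0, 0.0], [0.0, -0.0, -1.0]]
force: [-0.3, 0.3, -0.8]
opening: 0.037
```

Emit:
apply_moves:
  series: [0,0,0,0,0,1,0.3,0,0,0,0,0,0,0.3,0,0,0,0,0,0,0.3,0,0,0,0,0,0,0.3,0,0,0,0,0,0,0.3]

```text
time: 26.4
eef_pos: [0.4113, 0.2244, 0.0485]
tool_rot: [[1.0, 0.021, 0.0], [0.021, -1.0, 0.0], [0.0, -0.0, -1.0]]
force: [-1.7, -0.7, 5.8]
opening: 0.0371
```

Contact at about 6 N. Releasing and retreating.

Emit:
apply_moves:
  series: [0,0,0,0,0,0,0.5,0,0,0,0,0,0,0.65,0,0,0,0,0,0,0.65,0,0,0,0,0,0,0.65,0,0,0,0,0,-10,0.65]

```text
time: 26.9
eef_pos: [0.4101, 0.2238, 0.0573]
tool_rot: [[1.0, 0.021, -0.002], [0.021, -1.0, -0.001], [-0.002, 0.001, -1.0]]
force: [-0.1, 1.1, 0.7]
opening: 0.0556
```

Emit:
apply_moves:
  series: [0,0,0,0,0,-20,0.65,0,0,0,0,0,-35,0.65,0,0,0,0,0,-45,0.65,0,0,0,0,0,-45,0.65,0,0,0,30,35,0,0.65]

```text
time: 27.4
eef_pos: [0.4436, 0.1939, 0.2101]
tool_rot: [[1.0, 0.028, 0.009], [0.028, -1.0, 0.006], [0.009, -0.006, -1.0]]
force: [1.7, 0.5, 0.5]
opening: 0.0552
```

Emit:
apply_moves:
  series: [0,0,0,30,35,0,0.65,0,0,0,10,35,0,0.65,0,0,0,0,25,0,0.65,0,0,0,0,0,0,0.65,0,0,0,0,0,0,0.65]

```text
time: 27.9
eef_pos: [0.4839, 0.0956, 0.2035]
tool_rot: [[1.0, 0.02, 0.0], [0.02, -1.0, 0.001], [0.0, -0.001, -1.0]]
force: [-0.1, 0.3, 0.1]
opening: 0.0555
```

```bash
python3 - <<'E'
from h import *
st();c=snap('wrist','w16');s=snap('scene','s16');t=snap('top','t16');st()
for f,q in(('w',c),('s',s),('t',t)):
  for (uv,r),a in reds(q,35):
    print(f,np.round(uv,1),round(r,1),a,np.round(onz(q,*uv,.059),4))
a=cv2.resize(s['img'][90:290,120:360],(720,600),interpolation=cv2.INTER_CUBIC);cv2.imwrite('pics/cs16.png',a)
E
```

```text
27.9 [0.4839 0.0956 0.2035] yaw 1.13 tilt [ 0.    -0.001 -1.   ] F [-0.06  0.27  0.13] op 0.0555 j [ 11.2   8.  -21.6  60.4   0.  100. ]
28.05 [0.4838 0.0967 0.2033] yaw 1.28 tilt [ 0. -0. -1.] F [-0.41  0.03  0.07] op 0.0554 j [ 11.3   8.  -21.6  60.4   0.  100. ]
w [162.9  20.7] 29.4 2048.0 [0.4131 0.2215 0.059 ]
s [155.7 284.9] 11.0 316.5 [ 0.4093 -0.3556  0.059 ]
s [197. 228.] 4.5 48.0 [ 0.3888 -0.1454  0.059 ]
s [395.5 209.5] 13.2 62.5 [0.861  0.2525 0.059 ]
s [268.4 157.8] 5.4 67.5 [0.4151 0.218  0.059 ]
t [304.5 223.5] 3.8 40.0 [ 0.3934 -0.1536  0.059 ]
t [357.5 226. ] 8.9 210.5 [ 0.3864 -0.3366  0.059 ]
t [165.8 219.2] 4.0 38.0 [0.4036 0.3247 0.059 ]
t [195.  218.7] 5.3 74.5 [0.4064 0.2241 0.059 ]
```

View pics/cs16.png

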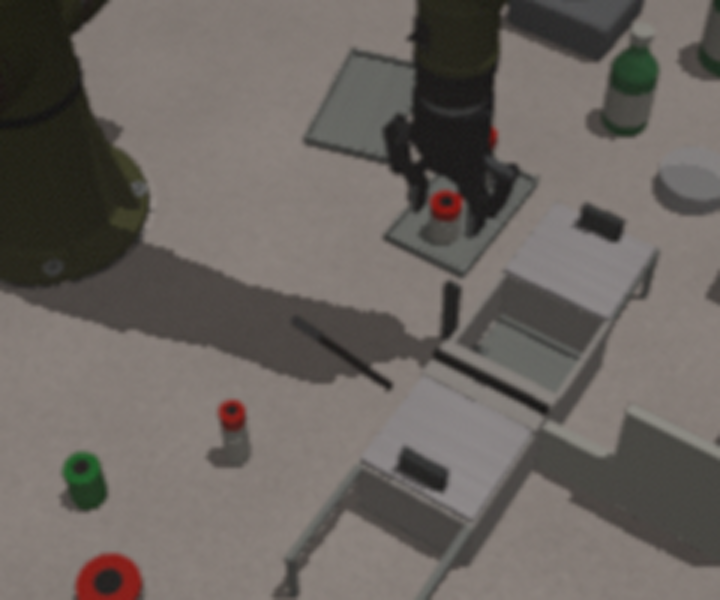

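View pics/t16.png

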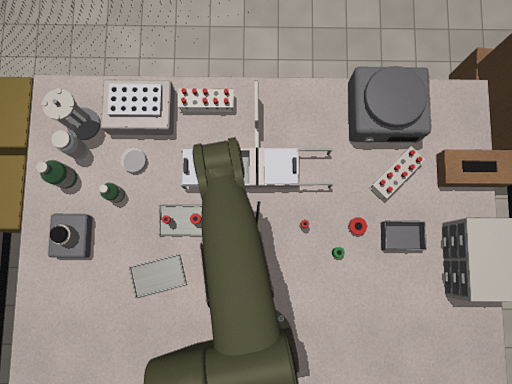

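View pics/w16.png

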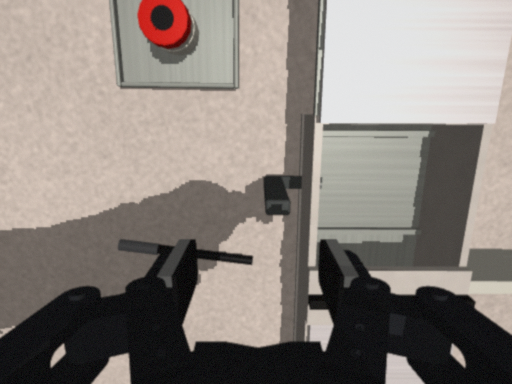

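The pot stands upright in the tray's free half, seen at top (195,219) and wrist (163,21). The outer door is shut and the inner door open. The neighbouring items are at their earlier pixels, and the gripper is clear of everything.

```bash
python3 -c "
from h import *
st();print(hand_in())"
```

```text
28.05 [0.4838 0.0967 0.2033] yaw 1.28 tilt [ 0. -0. -1.] F [-0.41  0.03  0.07] op 0.0554 j [ 11.3   8.  -21.6  60.4   0.  100. ]
the job is handed in; nothing more can be done
None
```

The pot went through the hatch and now stands upright in the free half of the steel tray. I handed the job in at 28 s of the 64 s allowed.

**Sequence:** I set the pot on the carriage through the open outer door. I pushed that door shut, pushed the carriage all the way across and slid the inner door fully open. Then I lifted the pot out and set it down in the tray. Both doors were never open at the same time.

**End stops:** I pushed the outer door, carriage and inner door until each stopped, at about 8, 16 and 9 N. In the pictures the outer door sat flush with the bridge, and the carriage post was where it should be when fully across.

**Last checks:** The pot is at about (0.41, 0.22), seen in all three views. The caps of the tall vial, wide pot and tray vial read within about a pixel of where they started. The gripper was clear of everything.

**Disagreements:**
- The pot's height from two views came out at 41 to 51 mm, against 53 mm from the depth reading and 55 mm in the text. I used the text height, and the contact forces at both set-downs fitted it.
- The tray rim came out at 9 to 11 mm against 14 mm in the text, which did not matter.
- While I pushed the carriage, the wrist showed about 5 N upward that I could not explain. It did no visible harm.

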